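Rotate the stock: new jars and tin behind the old

ROBOT

A 7-joint arm with a two-finger parallel gripper is mounted at the origin on a cart in front of the work surface, level with it; the furniture and walls round the work are solid. World frame = base frame: x ahead of the robot, y to its left, z up, the work surface at z = 0. Lengths are in m, angles in rad, forces in N, time in s.
With the tool pointing down it reaches from about 0.4 to 0.85 m from the base axis. Payload 4.5 kg.
Tool frame: the origin (TCP) lies at the centre of the arm's flange, where the gripper is bolted on; the fingertips stand 166 mm ahead of it and the grasp point (between the pads) lies 147 mm ahead of it; z points along the fingers, y is the line along which they close (so a half turn about z gives the same grasp; the last joint's range is limited). The gripper opens to 88 mm and grips with 3 to 60 N. Pads are 18 mm wide; open, the fingers measure 123 mm over their backs; the gripper's body (75 mm by 187 mm) begins 45 mm behind the grasp point.
Start: joints at [-1.204, 0.689, -0.195, 1.565, 0.157, 0.902, -0.215], TCP at [0.204, 0.591, 0.405] pointing down, gripper open.
Joint ranges: [-3.01, 3.01], [-0.46, 2.08], [-1.47, 1.51], [0.13, 2.56], [-1, 4.14], [0.04, 2.09], [-2.66, 2.66]. Speed limits (rad/s): [2.57, 2.57, 3.14, 3.14, 3.14, 3.14, 3.14].

INTERFACE

Orientations are given as a unit quaternion [w, x, y, z].
In Python, from bench import bot gives the robot as it stands.
- The arm moves only by the shell command python3 -m crank 'ROWS' [OPENING] [FORCE]. ROWS is a JSON object of lists of equal length, an entry for each row: "dp": the shift along the tool's x, y, z in m, a list of three; "turn": the turn about the tool's z in rad. In form: {"dp": [[x, y, z], ...], "turn": [turn, ...]}. A call has exactly 10 rows; each row is the pose to reach, as a shift and turn from the pose commanded when the call began, along the tool's axes at that moment; what a row does not reach only later rows make up. A row lasts 1/10 s, in which the tool goes at most 50 mm and 8.59 degrees, less where a joint would pass 70% of its speed; a pose out of reach is approached as far as the arm can. A call with a gripper value outside its range is refused whole. OPENING is the opening, from 0 (shut) to 1 (fully open), set as the call begins (- or left out, the last holds). The fingers move at their own pace and stop on an object; FORCE is the grip in N (left out, the last holds). Time passes only in rows, so rows that repeat a pose let the fingers close, or fill a call up. It gives the time, the measured TCP pose, the force, the opening and the grip force at its end, in the units of the state.
- bot.get_state(): the state, without advancing time (a new reading comes with each control period).
- bot.grab_frame(name): name is "scene" or "top"; returns (picture, depth): 420x560x3 uint8, red, green, blue; 420x560 float32, m along the optical axis (not along the pixel's ray), 0 where there is no reading.
- bot.camera_params(name): a dict with "camera_matrix" (3x3 intrinsics, pixels), "world_from_camera" (4x4, takes a point from camera to world coordinates). Camera axes: x right, y down, z forward; pixel columns grow to the right and rows downward; lengths in m; the calibration is good to about 2 mm. A picture is of the moment at which its call begins. camera_params takes no time and is no camera call.
- bot.sign_off(): hands the job in; it is judged then, once.
The state is a dict: "t": time; "joint_pos": joint angles; "qd": joint speeds; "effort": joint torques, N m; "position": TCP position; "ee_rot": TCP orientation; "force": force on the tool from outside, world axes, zero at the start; "wrist_torque": the same for the moment, N m; "width": opening from 0.0 (shut) to 1.0 (fully open); "finger_force": force on a finger pad.
Only numpy, scipy, OpenCV 4.12 (cv2) and the standard library are available. Lean on these libraries where they do the work, as an engineer would, in place of code of your own. Each camera call takes 0.05 s, during which the arm holds its last target. There are 200 camera calls.

TASK

Put the new stock away so that the old stock is used first. The two spice jars standing loose on the table go upright into the wire jar rack behind the jar that is already there, which must end at the rack's front (low) end; the loose flat oblong tin goes into the tin stacker underneath the one that is already there, the two stacked squarely between the posts. Topple no jar, and leave the round tin, the steel dip cup and the kitchen timer where they are.

Things in the scene. Friction and masses are not known exactly. Their poses are not given: they have to be found in the camera images.
- jar_rack: Fixed stainless one-lane jar rack, 187 x 69 mm. Origin: centre of its underside, on the table; x along the lane from the front end (-x, near the robot, one low wire 22 mm high) to the back (+x, tall wire loop 74 mm). Inside x -88 to 88, y -29 to 29 mm, floor 4 mm above the origin, side wires 38 mm high. Three jars fit in a row, centres about x = -58, 0, 58 mm.
- tin_stacker: Fixed stainless stacker for flat tins: base plate with four angle posts. Origin: centre of its underside, on the table; x is its long axis, roughly away from the robot. Inside between the posts 122 mm along x, 80 mm along y; floor 4 mm above the origin; posts 46 mm high, arms 16 mm, so all sides are open between the posts (long sides 95 mm, for fingers).
- old_jar: The spice jar that stands in the jar rack at the start, somewhere in the middle or at the back: clear cylinder with a dark cap and a label, diameter 41 mm, height 105 mm, 0.11 kg. Origin at the centre of its underside, z up. Looks like the new jars; known by its place.
- new_jar_a: A new spice jar that stands on the table at the start; same shape as old_jar (diameter 41 mm, height 105 mm, 0.11 kg, origin at the centre of its underside). The two new jars are interchangeable.
- new_jar_b: The other new spice jar on the table; as new_jar_a.
- old_tin: Flat oblong tin, rounded corners, light sides, blue-green lid, that lies in the stacker at the start: 63 mm along x, 105 along y, 26 high, 0.15 kg. Origin: centre of its underside, z up; its y lies along the stacker's x. To get the new tin under it, set it down meanwhile on the table; the table between rack and stacker (x about 0.51 m) is free.
- new_tin: The new flat tin, lying on the table; same as old_tin (63 x 105 x 26 mm, long axis y, origin at the centre of its underside). Tins stack flat, one 26 mm above the other.
- round_tin: Bystander: short round tin with a printed label, diameter 75 mm, height 58 mm, origin at the centre of its underside. It does not belong in the stacker; leave it.
- dip_cup: Bystander: small steel dip cup, open, diameter 67 mm, height 40 mm, origin at the centre of its underside. Leave it.
- kitchen_timer: Bystander: round wind-up timer with a red upper half, diameter 64 mm, height 62 mm, origin at the centre of its underside. Leave it.
There are look-alikes about, which are no part of the job. What is shaped like the new_jar_a but red or turquoise is not meant.

How it is judged:
By the outcome, as a careful person would: the job done as asked, in the order asked, and still so for the second after the job is handed in, with the robot touching nothing.
It also fails if it takes over 134 s, if anything falls off the work surface, if the arm or the gripper's body presses on something with over 40 N, if the wrist force passes 120 N, or if a joint passes its speed limit or range.

## Working session

There is one attempt and no reset: what is moved stays moved. The work goes in short steps, Python scripts to look and compute and a shell command to move; the robot and the scene stay as the last step left them, time stands still between calls to the robot, and variables do not carry over. Pictures are saved under pics/ and viewed, at most 14 in all, crops included, and the job is handed in when it is done.

```bash
ls; mkdir -p pics; python3 - <<'E'
from bench import bot
import cv2,numpy as np
for n in("scene","top"):
    p,d=bot.grab_frame(n); cv2.imwrite(f"pics/{n}0.png",p[...,::-1]); np.save(f"pics/{n}0.npy",d)
    c=bot.camera_params(n); print(n,np.round(c["camera_matrix"],1).tolist(),np.round(c["world_from_camera"],3).tolist())
s=bot.get_state();print(s)
E
```

```text
pics
scene [[404.4, 0.0, 279.2], [0.0, 404.4, 210.3], [0.0, 0.0, 1.0]] [[0.976, 0.178, -0.128, 0.69], [0.219, -0.791, 0.572, -0.686], [0.0, -0.586, -0.81, 0.989], [0.0, 0.0, 0.0, 1.0]]
top [[419.1, 0.0, 274.2], [0.0, 419.1, 205.8], [0.0, 0.0, 1.0]] [[0.009, -0.991, 0.133, 0.383], [-0.999, -0.005, 0.034, -0.023], [-0.033, -0.133, -0.991, 1.159], [0.0, 0.0, 0.0, 1.0]]
{'t': 0.1, 'joint_pos': array([-1.20418554,  0.68988115, -0.19452995,  1.56619078,  0.1573093 ,
        0.90250914, -0.2150968 ]), 'qd': array([ 0.00023401, -0.00216534, -0.0009184 , -0.00246084,  0.00144392,
       -0.00158339,  0.00042129]), 'effort': array([-3.92354355e-03, -5.28501248e+01, -1.27168290e+00, -1.53835845e+01,
       -5.25594957e-02,  1.94998298e-03,  3.75908610e-05]), 'position': array([0.20411587, 0.59043404, 0.40401523]), 'ee_rot': array([-7.32273729e-05,  1.65595600e-01,  9.86193419e-01, -7.94803872e-04]), 'force': array([ 1.33081876, -0.02549496, -1.1134325 ]), 'wrist_torque': array([ 0.00242134, -0.00909164, -0.00752752]), 'finger_force': 0.0, 'width': 1.0019454179730543}
```

View pics/scene0.png

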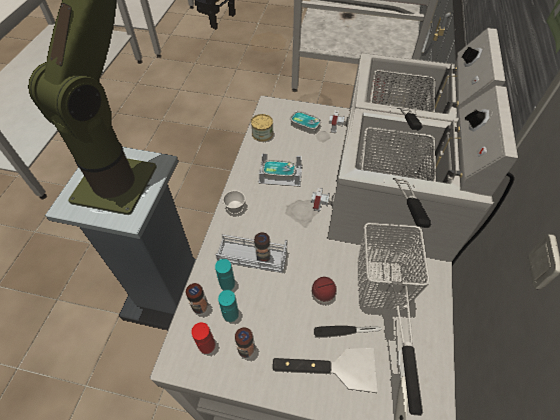

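View pics/top0.png

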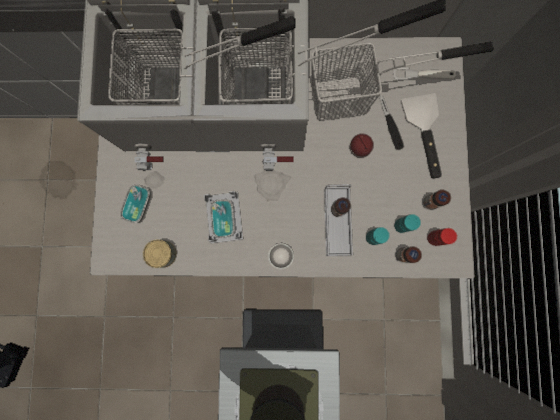

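```bash
cat > h.py <<'E'
from bench import bot
import cv2,numpy as np
def cloud(n,d):
    c=bot.camera_params(n);K=np.array(c["camera_matrix"]);T=np.array(c["world_from_camera"])
    v,u=np.mgrid[:420,:560];r=np.stack([(u-K[0,2])/K[0,0],(v-K[1,2])/K[1,1],np.ones_like(u)],-1)
    return (r*d[...,None])@T[:3,:3].T+T[:3,3]
def ray(n,px,z):
    c=bot.camera_params(n);K=np.array(c["camera_matrix"]);T=np.array(c["world_from_camera"])
    px=np.atleast_2d(np.asarray(px,float));r=np.c_[(px-K[:2,2])/[K[0,0],K[1,1]],np.ones(len(px))]@T[:3,:3].T
    return (T[:3,3]+r*((z-T[2,3])/r[:,2])[:,None])
def comps(W,lo,hi,box,minn=40):
    m=((W[...,2]>lo)&(W[...,2]<hi)&(W[...,0]>box[0])&(W[...,0]<box[1])&(W[...,1]>box[2])&(W[...,1]<box[3])).astype(np.uint8)
    n,l,st,ce=cv2.connectedComponentsWithStats(m)
    for i in range(1,n):
        if st[i,4]<minn: continue
        P=W[l==i]; r=cv2.minAreaRect(P[:,:2].astype(np.float32)*1000)
        print("px",ce[i].round(),"n",st[i,4],"mean",P.mean(0).round(3),"zmax",P[:,2].max().round(3),"rect c",np.round(r[0]),"size",np.round(r[1]),"ang",round(r[2],1))
E
python3 - <<'E'
from h import *
for n in("top","scene"):
    W=cloud(n,np.load(f"pics/{n}0.npy")); print(n)
    print("table z",np.median(W[(abs(W[...,2])<.02)&(W[...,0]>.35)&(W[...,0]<.6)][:,2]))
    comps(W,.085,.125,(.3,.75,-.6,.5),20); print('mid');comps(W,.015,.085,(.3,.65,-.6,.5))
a=cv2.imread("pics/top0.png"); b=cv2.imread("pics/scene0.png")
c1=cv2.resize(a[170:270,310:470],(800,500),interpolation=3); cv2.imwrite("pics/c1.png",c1)
c2=cv2.resize(a[170:280,105:265],(800,550),interpolation=3); cv2.imwrite("pics/c2.png",c2)
E
```

```text
top
table z 5.4120329702422865e-05
px [207. 142.] n 927 mean [0.691 0.192 0.105] zmax 0.125 rect c [687. 190.] size [ 14. 506.] ang 0.3
px [147. 158.] n 235 mean [0.647 0.346 0.104] zmax 0.118 rect c [654. 341.] size [48. 76.] ang 7.8
px [276. 159.] n 233 mean [0.647 0.009 0.104] zmax 0.117 rect c [655.   5.] size [48. 77.] ang 11.7
px [441. 197.] n 244 mean [ 0.548 -0.408  0.103] zmax 0.11 rect c [ 549. -410.] size [40. 39.] ang 64.7
px [342. 205.] n 222 mean [ 0.526 -0.158  0.108] zmax 0.114 rect c [ 527. -159.] size [39. 39.] ang 61.6
px [411. 222.] n 240 mean [ 0.485 -0.331  0.103] zmax 0.109 rect c [ 486. -332.] size [39. 39.] ang 30.0
px [380. 235.] n 230 mean [ 0.453 -0.253  0.104] zmax 0.11 rect c [ 453. -254.] size [39. 40.] ang 77.5
px [447. 235.] n 250 mean [ 0.452 -0.418  0.103] zmax 0.109 rect c [ 452. -420.] size [41. 38.] ang 87.8
px [412. 254.] n 245 mean [ 0.405 -0.331  0.103] zmax 0.11 rect c [ 406. -332.] size [39. 39.] ang 17.8
mid
px [269. 166.] n 67 mean [0.634 0.03  0.077] zmax 0.085 rect c [636.  32.] size [36. 23.] ang 79.7
px [145. 166.] n 93 mean [0.635 0.3
[... 2918 characters left out ...]
-0.168  0.039] zmax 0.085 rect c [ 495. -159.] size [185.  70.] ang 1.3
px [227. 281.] n 202 mean [ 0.46  -0.27   0.051] zmax 0.085 rect c [ 457. -266.] size [41. 20.] ang 21.2
px [200. 305.] n 205 mean [ 0.415 -0.346  0.05 ] zmax 0.085 rect c [ 412. -342.] size [42. 22.] ang 42.3
px [230. 313.] n 190 mean [ 0.493 -0.348  0.05 ] zmax 0.085 rect c [ 492. -344.] size [41. 21.] ang 36.6
px [206. 345.] n 190 mean [ 0.462 -0.434  0.05 ] zmax 0.085 rect c [ 460. -430.] size [41. 19.] ang 49.8
px [246. 350.] n 166 mean [ 0.555 -0.427  0.051] zmax 0.085 rect c [ 553. -423.] size [41. 19.] ang 22.6
px [280. 364.] n 151 mean [ 0.634 -0.43   0.019] zmax 0.024 rect c [ 634. -430.] size [33. 26.] ang 7.1
```

View pics/c1.png

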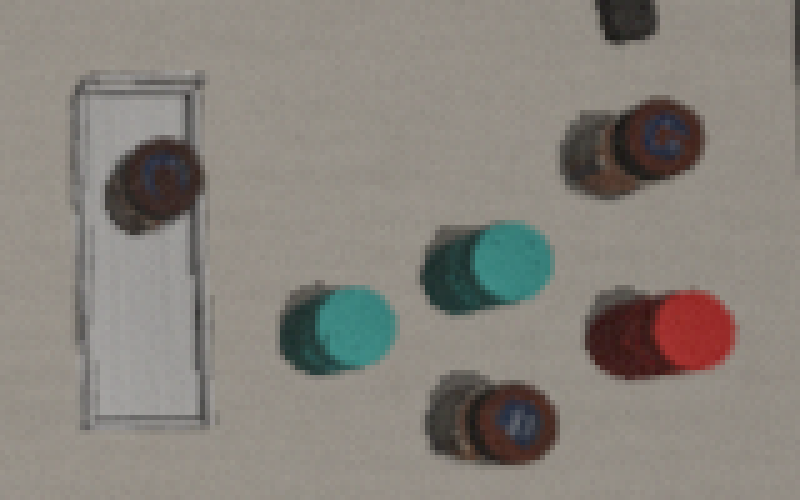

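View pics/c2.png

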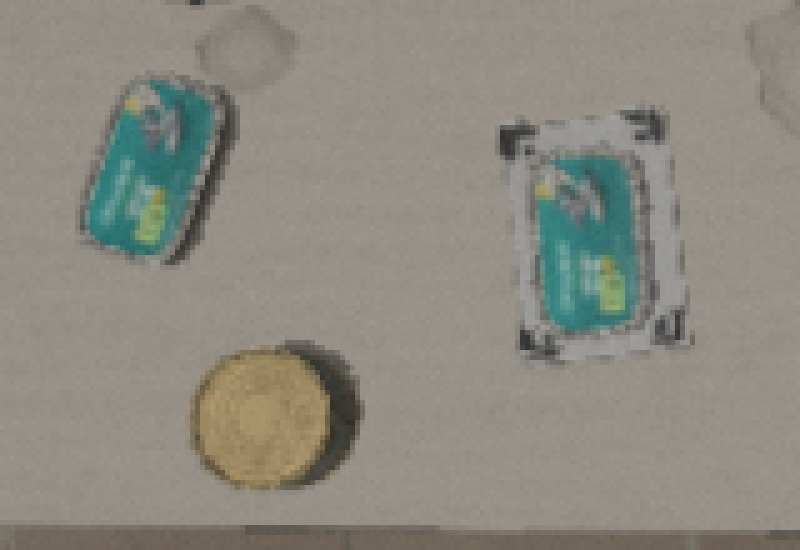

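Candidates at top pixels: brown-capped jars (440,199) and (411,255) are the new jars. (342,205), in the rack, is the old one. Turquoise (380,235) and (411,222) and red (447,235) are decoys. Tins: (135,203) is loose and new, (222,218) is in the stacker and old, and round (159,253) is a bystander. The crops confirm the choice. Next I'll measure the stacker's posts and plate.

```bash
python3 - <<'E'
from h import *
for n in("top","scene"):
    W=cloud(n,np.load(f"pics/{n}0.npy"));print(n)
    m=(W[...,2]>.034)&(W[...,2]<.055)&(W[...,0]>.4)&(W[...,0]<.6)&(W[...,1]>.08)&(W[...,1]<.24)
    P=W[m]; print(len(P),cv2.minAreaRect(P[:,:2].astype(np.float32)*1000))
    for i in range(4):
        q=P[((P[:,0]>.5)==(i//2))&((P[:,1]>.155)==(i%2))];print(len(q),q.mean(0).round(4) if len(q) else '')
    # plate by brightness in RGB: rays at z=.004
    im=cv2.imread(f"pics/{n}0.png").astype(int); R=ray(n,np.stack(np.meshgrid(np.arange(560),np.arange(420)),-1).reshape(-1,2),.004).reshape(420,560,3)
    box=(R[...,0]>.4)&(R[...,0]<.6)&(R[...,1]>.08)&(R[...,1]<.24)
    med=np.median(im[box],0);
    mm=box&(im[...,0]>med[0]+14)
    q=R[mm];print("plate",med,len(q),cv2.minAreaRect(q[:,:2].astype(np.float32)*1000))
    # tin tops by hue
    hsv=cv2.cvtColor(im.astype(np.uint8),cv2.COLOR_BGR2HSV); 
    for z,b in((.030,(.42,.6,.1,.22)),(.026,(.45,.62,.33,.47))):
        R=ray(n,np.stack(np.meshgrid(np.arange(560),np.arange(420)),-1).reshape(-1,2),z).reshape(420,560,3)
        k=((hsv[...,0]>75)&(hsv[...,0]<100)&(hsv[...,1]>100)&(R[...,0]>b[0])&(R[...,0]<b[1])&(R[...,1]>b[2])&(R[...,1]<b[3]))
        print("lid",k.sum(),cv2.minAreaRect(R[k][:,:2].astype(np.float32)*1000))
a=cv2.imread("pics/scene0.png");cv2.imwrite("pics/c3.png",cv2.resize(a[140:200,240:320],(800,600),interpolation=3))
E
```

```text
top
68 ((505.538330078125, 156.40353393554688), (126.85472106933594, 85.43171691894531), 7.583157062530518)
17 [0.4527 0.1116 0.0422]
15 [0.4444 0.1867 0.0435]
17 [0.5662 0.1274 0.0422]
19 [0.5588 0.2016 0.0427]
plate [136. 144. 150.] 151 ((508.1088562011719, 156.5892333984375), (136.1417999267578, 89.34173583984375), 7.446030139923096)
lid 355 ((498.91741943359375, 157.26573181152344), (90.60317993164062, 49.16020965576172), 1.6546672582626343)
lid 360 ((539.3265380859375, 401.7471008300781), (49.51280212402344, 92.3243637084961), 72.99042510986328)
scene
70 ((506.0170593261719, 154.7733154296875), (126.61683654785156, 90.00933074951172), 7.475674152374268)
21 [0.455  0.1076 0.0414]
16 [0.4438 0.184  0.0411]
15 [0.5659 0.1214 0.0401]
18 [0.5579 0.2002 0.0411]
plate [161. 173. 179.] 99 ((502.70098876953125, 168.62313842773438), (137.4316864013672, 121.37586212158203), 8.764551162719727)
lid 226 ((500.6390075683594, 153.05458068847656), (91.2325210571289, 48.550689697265625), 3.2982730865478516)
lid 169 ((540.9339599609375, 396.3605651855469), (49.999141693115234, 92.02338409423828), 71.30061340332031)
```

View pics/c3.png

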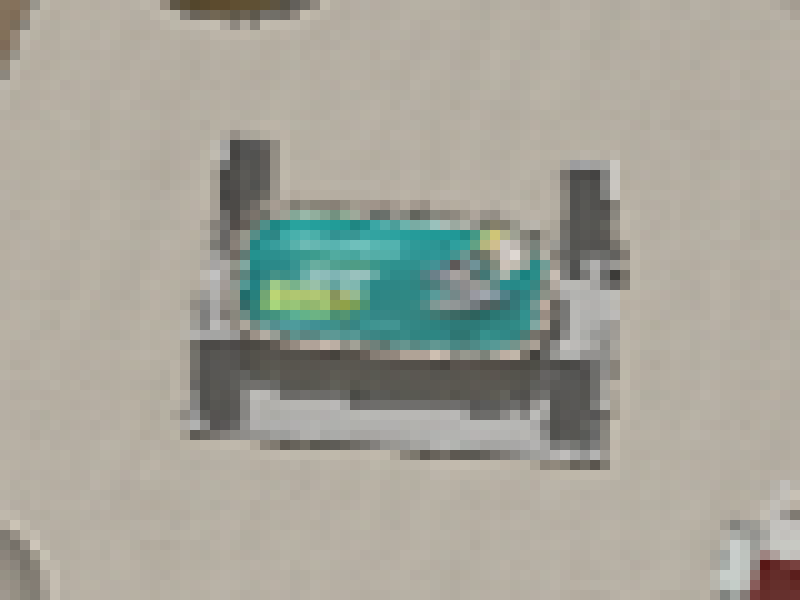

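```bash
cat > go.py <<'E'
# usage: go.py x,y,zgrasp,closing_deg ...  (prints dp/turn of successive moves, each relative to the former)
import sys,numpy as np
from bench import bot
from scipy.spatial.transform import Rotation as R
s=bot.get_state();q=s["ee_rot"];M=R.from_quat([q[1],q[2],q[3],q[0]]).as_matrix()
p=np.array(s["position"]);a=np.degrees(np.arctan2(M[1,1],M[0,1]))
print("t",round(s["t"],1),"grasp",(p+.147*M[:,2]).round(4),"closing",a.round(2),"tilt",np.round(M[:2,2],4),"w",round(s["width"],3),"ff",round(s["finger_force"],1),"F",np.round(s["force"],1),"q",np.round(s["joint_pos"],2))
p=p+.147*M[:,2]
for w in sys.argv[1:]:
    x,y,z,b=map(float,w.split(","))
    t=np.radians(a); Y=np.array([np.cos(t),np.sin(t),0]);Z=np.array([0,0,-1.]);X=np.cross(Y,Z)
    d=np.array([x,y,z])-p; b=a+(b-a+90)%180-90
    print(w,"dp",np.round([d@X,d@Y,d@Z],4),"turn",round(-np.radians(b-a),4)); p=np.array([x,y,z]);a=b
E
python3 go.py .501,.156,.10,94 .501,.156,.027,94 .501,.156,.10,94 .515,0,.10,94 .515,0,.023,94
```

```text
t 0.1 grasp [0.2041 0.5902 0.257 ] closing 70.94 tilt [-0.0004 -0.0015] w 1.002 ff 0.0 F [ 1.3 -0.  -1.1] q [-1.2   0.69 -0.19  1.57  0.16  0.9  -0.22]
.501,.156,.10,94 dp [-0.4225 -0.3134  0.157 ] turn -0.4025
.501,.156,.027,94 dp [0.    0.    0.073] turn -0.0
.501,.156,.10,94 dp [ 0.     0.    -0.073] turn -0.0
.515,0,.10,94 dp [-0.0031 -0.1566  0.    ] turn -0.0
.515,0,.023,94 dp [0.    0.    0.077] turn -0.0
```

```bash
python3 -m crank '{"dp":[[-0.03,-0.02,0],[-0.07,-0.05,0],[-0.11,-0.08,0],[-0.15,-0.11,0.01],[-0.19,-0.14,0.02],[-0.23,-0.17,0.04],[-0.27,-0.2,0.06],[-0.31,-0.23,0.07],[-0.35,-0.26,0.08],[-0.38,-0.28,0.09]],"turn":[-0.04,-0.08,-0.12,-0.16,-0.2,-0.24,-0.28,-0.32,-0.36,-0.402]}' 1 20
python3 -m crank '{"dp":[[-0.02,-0.015,0.02],[-0.035,-0.026,0.04],[-0.04,-0.031,0.05],[-0.0425,-0.0334,0.06],[-0.0425,-0.0334,0.067],[-0.0425,-0.0334,0.067],[-0.0425,-0.0334,0.067],[-0.0425,-0.0334,0.067],[-0.0425,-0.0334,0.067],[-0.0425,-0.0334,0.067]],"turn":[0,0,0,0,0,0,0,0,0,0]}'
python3 go.py .501,.156,.06,94 .501,.156,.027,94 
```

```text
t: 1.1
position: [0.4726, 0.2, 0.3142]
ee_rot: [-0.0, -0.035, 0.999, -0.0]
force: [1.3, -0.7, 0.5]
width: 0.994
finger_force: 0.0
t: 2.1
position: [0.5166, 0.1718, 0.2481]
ee_rot: [0.0, -0.035, 0.999, 0.0]
force: [0.6, 0.4, -0.5]
width: 1.001
finger_force: 0.0
t 2.1 grasp [0.5167 0.1718 0.1011] closing 93.98 tilt [0.0007 0.0004] w 1.001 ff 0.0 F [ 0.6  0.4 -0.5] q [-0.25  0.84 -0.27  1.93  0.48  0.44  0.77]
.501,.156,.06,94 dp [ 0.0167 -0.0147  0.0411] turn -0.0003
.501,.156,.027,94 dp [0.    0.    0.033] turn -0.0
```

```bash
python3 -m crank '{"dp":[[0.006,-0.005,0],[0.012,-0.01,0],[0.0167,-0.0147,0.005],[0.0167,-0.0147,0.02],[0.0167,-0.0147,0.035],[0.0167,-0.0147,0.05],[0.0167,-0.0147,0.06],[0.0167,-0.0147,0.068],[0.0167,-0.0147,0.074],[0.0167,-0.0147,0.074]],"turn":[0,0,0,0,0,0,0,0,0,0]}'
python3 -m crank '{"dp":[[0,0,0],[0,0,0],[0,0,0],[0,0,0],[0,0,0],[0,0,0],[0,0,0],[0,0,0],[0,0,0],[0,0,0]],"turn":[0,0,0,0,0,0,0,0,0,0]}' 0.5 20
python3 go.py .501,.156,.10,94 .515,0,.10,94 .515,0,.023,94 
```

```text
t: 3.1
position: [0.5007, 0.1557, 0.1731]
ee_rot: [-0.0, -0.035, 0.999, -0.0]
force: [-0.8, -0.2, -0.1]
width: 1.001
finger_force: 0.0
t: 4.1
position: [0.501, 0.1559, 0.174]
ee_rot: [0.0, -0.035, 0.999, 0.0]
force: [-0.8, 0.8, 4.6]
width: 0.672
finger_force: 19.4
t 4.1 grasp [0.5011 0.1559 0.027 ] closing 93.97 tilt [0.0007 0.0004] w 0.672 ff 19.4 F [-0.8  0.8  4.6] q [-0.3   0.95 -0.14  2.    0.55  0.23  0.71]
.501,.156,.10,94 dp [ 0.0001  0.0001 -0.073 ] turn -0.0005
.515,0,.10,94 dp [-0.0031 -0.1566  0.    ] turn -0.0
.515,0,.023,94 dp [0.    0.    0.077] turn -0.0
```

```bash
python3 -m crank '{"dp":[[0,0,-0.005],[0,0,-0.015],[0,0,-0.03],[0,0,-0.045],[0,0,-0.06],[0,0,-0.073],[0,-0.015,-0.073],[-0.001,-0.035,-0.073],[-0.001,-0.055,-0.073],[-0.002,-0.075,-0.073]],"turn":[0,0,0,0,0,0,0,0,0,0]}'
python3 -m crank '{"dp":[[0,-0.02,0],[-0.001,-0.04,0],[-0.001,-0.06,0],[-0.001,-0.075,0],[-0.001,-0.0816,0.01],[-0.001,-0.0816,0.025],[-0.001,-0.0816,0.04],[-0.001,-0.0816,0.055],[-0.001,-0.0816,0.063],[-0.001,-0.0816,0.07]],"turn":[0,0,0,0,0,0,0,0,0,0]}'
python3 - <<'E'
from h import *
n="top"; p,d=bot.grab_frame(n); cv2.imwrite("pics/t1.png",cv2.resize(p[120:300,180:420,::-1],(800,600)))
E
python3 go.py .515,0,.023,94
```

```text
t: 5.1
position: [0.5076, 0.0788, 0.2462]
ee_rot: [-0.001, -0.034, 0.999, -0.001]
force: [-0.0, -0.5, -0.5]
width: 0.669
finger_force: 19.8
t: 6.1
position: [0.5144, -0.0002, 0.1757]
ee_rot: [-0.001, -0.035, 0.999, -0.0]
force: [0.3, 0.7, -1.4]
width: 0.673
finger_force: 19.8
t 6.2 grasp [ 5.14e-01 -1.00e-04  2.81e-02] closing 93.99 tilt [-0.0019  0.    ] w 0.67 ff 19.8 F [ 1.  -0.2 -1.7] q [ 0.01  0.95 -0.16  2.03  0.65  0.22  0.92]
.515,0,.023,94 dp [-0.001   0.      0.0051] turn -0.0001
```

View pics/t1.png

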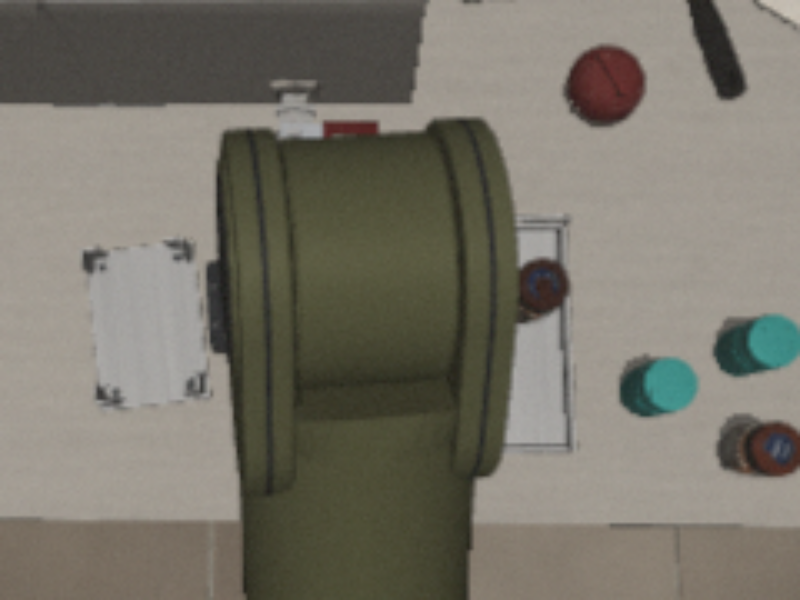

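The arm covers the tin. The stacker at crop (90-205, 245-405) is empty, so the tin is in hand. Lowering and releasing.

```bash
python3 -m crank '{"dp":[[0,0,0.002],[0,0,0.004],[0,0,0.005],[0,0,0.005],[0,0,0.005],[0,0,0.005],[0,0,0.005],[0,0,0.005],[0,0,0.005],[0,0,0.005]],"turn":[0,0,0,0,0,0,0,0,0,0]}'
python3 -m crank '{"dp":[[0,0,0],[0,0,0],[0,0,0],[0,0,0],[0,0,0],[0,0,-0.01],[0,0,-0.03],[0,0,-0.05],[0,0,-0.08],[0,0,-0.11]],"turn":[0,0,0,0,0,0,0,0,0,0]}' 1
python3 go.py .541,.4,.13,72.5 .541,.4,.023,72.5
```

```text
t: 7.15
position: [0.5147, -0.0003, 0.1717]
ee_rot: [0.0, -0.035, 0.999, 0.0]
force: [0.4, -0.4, -2.2]
width: 0.667
finger_force: 19.8
t: 8.15
position: [0.5144, -0.0003, 0.2833]
ee_rot: [-0.0, -0.035, 0.999, -0.0]
force: [0.8, -0.4, -0.2]
width: 1.002
finger_force: 0.0
t 8.2 grasp [ 5.143e-01 -4.000e-04  1.363e-01] closing 93.98 tilt [-0.0005 -0.0002] w 1.002 ff 0.0 F [ 0.8 -0.4 -0.2] q [ 0.13  0.76 -0.35  2.    0.54  0.48  1.01]
.541,.4,.13,72.5 dp [-0.0544  0.3976  0.0063] turn 0.3749
.541,.4,.023,72.5 dp [0.    0.    0.107] turn -0.0
```

```bash
python3 -m crank '{"dp":[[-0.002,0.02,0],[-0.008,0.06,0],[-0.014,0.105,0],[-0.02,0.15,0],[-0.027,0.195,0],[-0.033,0.24,0],[-0.039,0.285,0],[-0.045,0.33,0],[-0.05,0.37,0],[-0.0544,0.3976,0.006]],"turn":[0.03,0.07,0.11,0.15,0.19,0.23,0.27,0.31,0.35,0.375]}'
python3 -m crank '{"dp":[[0,0,0],[0,0,0],[0,0,0],[0,0,0],[0,0,0],[0,0,0],[0,0,0],[0,0,0],[0,0,0],[0,0,0]],"turn":[0,0,0,0,0,0,0,0,0,0]}'
python3 - <<'E'
from h import *
for n in("top","scene"):
    p,d=bot.grab_frame(n); cv2.imwrite(f"pics/{n}2.png",p[...,::-1]); np.save(f"pics/{n}2.npy",d)
    W=cloud(n,d);print(n);comps(W,.015,.034,(.3,.62,-.1,.09))
    m=(W[...,2]>.034)&(W[...,2]<.055)&(W[...,0]>.4)&(W[...,0]<.6)&(W[...,1]>.08)&(W[...,1]<.24)
    P=W[m]; print("posts",len(P),cv2.minAreaRect(P[:,:2].astype(np.float32)*1000))
E
python3 go.py .541,.4,.023,72.5
```

```text
t: 9.15
position: [0.5405, 0.4041, 0.2774]
ee_rot: [0.0, 0.151, 0.988, 0.002]
force: [-0.0, 0.7, -0.0]
width: 1.001
finger_force: 0.0
t: 10.15
position: [0.5415, 0.4002, 0.2757]
ee_rot: [-0.0, 0.152, 0.988, 0.0]
force: [-0.4, 0.9, -0.1]
width: 1.001
finger_force: 0.0
top
px [280. 213.] n 826 mean [ 0.514 -0.     0.023] zmax 0.031 rect c [515.  -0.] size [105.  63.] ang 5.8
px [280. 255.] n 103 mean [ 0.4   -0.002  0.025] zmax 0.034 rect c [400.  -3.] size [56. 56.] ang 0.3
posts 64 ((505.8820495605469, 156.447021484375), (127.37342071533203, 85.31654357910156), 7.546529293060303)
scene
px [233. 197.] n 98 mean [0.392 0.014 0.025] zmax 0.034 rect c [392.  11.] size [58. 29.] ang 25.3
px [272. 208.] n 613 mean [ 0.514 -0.002  0.022] zmax 0.028 rect c [514.  -1.] size [105.  67.] ang 4.2
px [236. 208.] n 40 mean [ 0.412 -0.026  0.023] zmax 0.034 rect c [410. -25.] size [48. 16.] ang 28.6
posts 67 ((505.7737121582031, 155.20230102539062), (127.18912506103516, 88.32847595214844), 7.633832931518555)
t 10.2 grasp [0.5415 0.4002 0.1287] closing 72.49 tilt [-0.  0.] w 0.998 ff 0.0 F [-0.7 -0.  -0.8] q [-0.59  0.91 -0.22  1.5   0.26  0.75  0.34]
.541,.4,.023,72.5 dp [ 0.0004 -0.0003  0.1057] turn -0.0002
```

```bash
python3 -m crank '{"dp":[[0,0,0.01],[0,0,0.025],[0,0,0.04],[0,0,0.055],[0,0,0.07],[0,0,0.082],[0,0,0.092],[0,0,0.1],[0,0,0.1055],[0,0,0.1055]],"turn":[0,0,0,0,0,0,0,0,0,0]}'
python3 -m crank '{"dp":[[0,0,0],[0,0,0],[0,0,0],[0,0,0],[0,0,0],[0,0,0],[0,0,0],[0,0,-0.01],[0,0,-0.04],[0,0,-0.08]],"turn":[0,0,0,0,0,0,0,0,0,0]}' 0.5 20
python3 go.py .506,.156,.10,97.6 .506,.156,.029,97.6
```

```text
t: 11.25
position: [0.5413, 0.4001, 0.1696]
ee_rot: [-0.0, 0.152, 0.988, -0.0]
force: [-0.2, 0.0, 0.4]
width: 1.0
finger_force: 0.0
t: 12.25
position: [0.5405, 0.3992, 0.249]
ee_rot: [-0.002, 0.152, 0.988, -0.002]
force: [0.1, 0.2, -2.3]
width: 0.672
finger_force: 19.9
t 12.2 grasp [0.5398 0.3987 0.102 ] closing 72.5 tilt [-0.0044 -0.0038] w 0.672 ff 19.9 F [ 0.1  0.2 -2.3] q [-0.59  0.95 -0.22  1.52  0.27  0.71  0.34]
.506,.156,.10,97.6 dp [-0.0407 -0.2416  0.002 ] turn -0.4381
.506,.156,.029,97.6 dp [0.    0.    0.071] turn -0.0
```

```bash
python3 -m crank '{"dp":[[-0.003,-0.015,0],[-0.007,-0.045,0],[-0.012,-0.075,0],[-0.017,-0.105,0],[-0.022,-0.135,0],[-0.027,-0.165,0],[-0.032,-0.195,0],[-0.036,-0.22,0],[-0.04,-0.235,0],[-0.0417,-0.243,0]],"turn":[-0.03,-0.08,-0.13,-0.18,-0.23,-0.28,-0.33,-0.38,-0.42,-0.438]}'
python3 -m crank '{"dp":[[0,0,0],[0,0,0],[0,0,0],[0,0,0],[0,0,0],[0,0,0],[0,0,0],[0,0,0],[0,0,0],[0,0,0]],"turn":[0,0,0,0,0,0,0,0,0,0]}'
python3 go.py .506,.156,.029,97.6
```

```text
t: 13.25
position: [0.508, 0.1537, 0.2503]
ee_rot: [-0.0, -0.065, 0.998, -0.001]
force: [0.2, -0.1, -2.1]
width: 0.671
finger_force: 19.9
t: 14.25
position: [0.5081, 0.1558, 0.2502]
ee_rot: [0.0, -0.066, 0.998, 0.0]
force: [-0.6, 0.3, -1.6]
width: 0.672
finger_force: 19.9
t 14.2 grasp [0.5081 0.1559 0.1032] closing 97.57 tilt [0.     0.0001] w 0.672 ff 19.9 F [-0.6  0.3 -1.6] q [-0.21  0.82 -0.3   1.96  0.54  0.43  0.79]
.506,.156,.029,97.6 dp [0.0021 0.0004 0.0742] turn -0.0005
```

```bash
python3 -m crank '{"dp":[[0.001,0,0.01],[0.0021,0,0.025],[0.0021,0,0.04],[0.0021,0,0.05],[0.0021,0,0.06],[0.0021,0,0.067],[0.0021,0,0.072],[0.0021,0,0.075],[0.0021,0,0.0765],[0.0021,0,0.0765]],"turn":[0,0,0,0,0,0,0,0,0,0]}'
python3 -m crank '{"dp":[[0,0,0],[0,0,0],[0,0,0],[0,0,0],[0,0,0],[0,0,0],[0,0,-0.01],[0,0,-0.03],[0,0,-0.055],[0,0,-0.08]],"turn":[0,0,0,0,0,0,0,0,0,0]}' 1
python3 go.py .5145,-.0005,.105,94 .5145,-.0005,.0225,94
```

```text
t: 15.25
position: [0.506, 0.1557, 0.1746]
ee_rot: [0.0, -0.066, 0.998, 0.0]
force: [-1.7, -0.8, 4.3]
width: 0.67
finger_force: 19.5
t: 16.25
position: [0.5059, 0.1555, 0.2551]
ee_rot: [-0.0, -0.066, 0.998, -0.0]
force: [-0.1, -0.3, 0.3]
width: 0.997
finger_force: 0.0
t 16.2 grasp [0.5058 0.1555 0.1081] closing 97.58 tilt [-0.0002 -0.0002] w 0.997 ff 0.0 F [-0.1 -0.3  0.3] q [-0.2   0.82 -0.31  1.97  0.54  0.44  0.79]
.5145,-.0005,.105,94 dp [ 0.012  -0.1558  0.0031] turn 0.0626
.5145,-.0005,.0225,94 dp [0.     0.     0.0825] turn -0.0
```

```bash
python3 -m crank '{"dp":[[0.001,-0.015,0],[0.003,-0.04,0],[0.005,-0.07,0],[0.008,-0.1,0],[0.01,-0.13,0],[0.011,-0.15,0],[0.012,-0.1558,0],[0.012,-0.1558,0.003],[0.012,-0.1558,0.003],[0.012,-0.1558,0.003]],"turn":[0.006,0.016,0.028,0.04,0.05,0.06,0.0626,0.0626,0.0626,0.0626]}'
python3 - <<'E'
from h import *
for n in("top","scene"):
    p,d=bot.grab_frame(n); W=cloud(n,d);print(n);comps(W,.022,.034,(.42,.6,.09,.22))
E
python3 go.py .5145,-.0005,.0225,94
```

```text
t: 17.25
position: [0.5146, 0.0012, 0.2506]
ee_rot: [-0.0, -0.036, 0.999, 0.001]
force: [-0.6, 0.0, -0.6]
width: 0.998
finger_force: 0.0
top
px [223. 216.] n 816 mean [0.505 0.156 0.027] zmax 0.034 rect c [505. 156.] size [104.  63.] ang 8.1
scene
px [290. 170.] n 171 mean [0.537 0.156 0.026] zmax 0.031 rect c [536. 158.] size [42. 66.] ang 4.2
t 17.4 grasp [0.5147 0.001  0.1037] closing 94.12 tilt [0.     0.0008] w 1.001 ff 0.0 F [-0.2 -0.8  0.5] q [ 0.1   0.81 -0.31  2.01  0.6   0.4   0.96]
.5145,-.0005,.0225,94 dp [ 0.0003 -0.0015  0.0812] turn 0.002
```

```bash
python3 -m crank '{"dp":[[0,-0.001,0.01],[0,-0.001,0.025],[0,-0.001,0.04],[0,-0.001,0.05],[0,-0.001,0.06],[0,-0.001,0.068],[0,-0.001,0.075],[0,-0.001,0.081],[0,-0.001,0.081],[0,-0.001,0.081]],"turn":[0,0,0,0,0,0,0,0,0,0]}'
python3 -m crank '{"dp":[[0,0,0],[0,0,0],[0,0,0],[0,0,0],[0,0,0],[0,0,0],[0,0,-0.01],[0,0,-0.03],[0,0,-0.06],[0,0,-0.09]],"turn":[0,0,0,0,0,0,0,0,0,0]}' 0.5 20
python3 go.py .506,.156,.11,97.6 .506,.156,.054,97.6
```

```text
t: 18.35
position: [0.5148, -0.0014, 0.1698]
ee_rot: [0.0, -0.035, 0.999, 0.0]
force: [0.2, -0.5, -0.2]
width: 1.001
finger_force: 0.0
t: 19.35
position: [0.5143, -0.0016, 0.2608]
ee_rot: [-0.001, -0.035, 0.999, -0.0]
force: [1.1, -0.2, -1.0]
width: 0.671
finger_force: 19.9
t 19.4 grasp [ 0.5141 -0.0017  0.1138] closing 94.0 tilt [-0.0015 -0.0005] w 0.671 ff 19.9 F [ 1.1 -0.2 -1. ] q [ 0.12  0.8  -0.33  2.01  0.59  0.43  0.97]
.506,.156,.11,97.6 dp [-0.0029  0.1579  0.0038] turn -0.0629
.506,.156,.054,97.6 dp [0.    0.    0.056] turn -0.0
```

```bash
python3 -m crank '{"dp":[[0,0.01,0],[-0.001,0.03,0],[-0.001,0.055,0],[-0.002,0.08,0],[-0.002,0.105,0],[-0.003,0.13,0],[-0.003,0.148,0],[-0.003,0.1579,0],[-0.003,0.1579,0],[-0.003,0.1579,0]],"turn":[-0.004,-0.012,-0.022,-0.032,-0.042,-0.052,-0.059,-0.063,-0.063,-0.063]}'
python3 go.py .5055,.156,.053,97.7
```

```text
t: 20.35
position: [0.5066, 0.1553, 0.2594]
ee_rot: [-0.001, -0.066, 0.998, -0.001]
force: [-0.3, 0.8, -1.1]
width: 0.671
finger_force: 19.9
t 20.4 grasp [0.5065 0.1551 0.1124] closing 97.56 tilt [-0.0009 -0.0016] w 0.671 ff 19.9 F [-0.3  0.8 -1.1] q [-0.19  0.81 -0.32  1.96  0.55  0.46  0.79]
.5055,.156,.053,97.7 dp [0.0008 0.001  0.0594] turn -0.0025
```

```bash
python3 -m crank '{"dp":[[0.0008,0,0.01],[0.0008,0,0.02],[0.0008,0,0.03],[0.0008,0,0.038],[0.0008,0,0.045],[0.0008,0,0.051],[0.0008,0,0.055],[0.0008,0,0.058],[0.0008,0,0.0595],[0.0008,0,0.0595]],"turn":[0,0,0,0,0,0,0,0,0,0]}'
python3 -m crank '{"dp":[[0,0,0],[0,0,0],[0,0,0],[0,0,0],[0,0,0],[0,0,0],[0,0,-0.01],[0,0,-0.03],[0,0,-0.06],[0,0,-0.09]],"turn":[0,0,0,0,0,0,0,0,0,0]}' 1
python3 go.py .5275,-.161,.15,91.3 .5275,-.161,.083,91.3
```

```text
t: 21.35
position: [0.506, 0.1562, 0.2002]
ee_rot: [0.0, -0.066, 0.998, 0.0]
force: [1.1, 0.3, -1.2]
width: 0.671
finger_force: 19.9
t: 22.35
position: [0.5057, 0.1561, 0.2916]
ee_rot: [-0.0, -0.066, 0.998, -0.0]
force: [0.5, -0.1, -0.5]
width: 1.002
finger_force: 0.0
t 22.4 grasp [0.5056 0.1561 0.1446] closing 97.61 tilt [-0.0006 -0.0002] w 1.002 ff 0.0 F [ 0.5 -0.1 -0.5] q [-0.16  0.76 -0.37  1.95  0.51  0.53  0.81]
.5275,-.161,.15,91.3 dp [ 0.0203 -0.3172 -0.0054] turn 0.1102
.5275,-.161,.083,91.3 dp [0.    0.    0.067] turn -0.0
```

```bash
python3 -m crank '{"dp":[[0.001,-0.015,-0.005],[0.003,-0.045,-0.005],[0.005,-0.08,-0.005],[0.007,-0.12,-0.005],[0.01,-0.16,-0.005],[0.012,-0.2,-0.005],[0.015,-0.24,-0.005],[0.018,-0.275,-0.005],[0.02,-0.3,-0.005],[0.0203,-0.3172,-0.005]],"turn":[0.006,0.016,0.028,0.04,0.055,0.07,0.083,0.096,0.105,0.11]}'
python3 -m crank '{"dp":[[0,0,0],[0,0,0],[0,0,0],[0,0,0],[0,0,0],[0,0,0],[0,0,0],[0,0,0],[0,0,0],[0,0,0]],"turn":[0,0,0,0,0,0,0,0,0,0]}'
python3 - <<'E'
from h import *
for n in("top","scene"):
    p,d=bot.grab_frame(n); W=cloud(n,d);print(n);comps(W,.045,.065,(.42,.6,.09,.22))
    cv2.imwrite(f"pics/{n}3.png",p[...,::-1])
    if n=="scene": cv2.imwrite("pics/c4.png",cv2.resize(p[140:200,240:320,::-1],(800,600),interpolation=3))
E
python3 go.py .5275,-.161,.083,91.3 .5275,-.161,.093,91.3 .4355,-.16,.093,91.3 .4355,-.16,.083,91.3
```

```text
t: 23.35
position: [0.5272, -0.1638, 0.2958]
ee_rot: [-0.0, -0.01, 1.0, -0.001]
force: [0.7, -0.1, -0.4]
width: 1.0
finger_force: 0.0
t: 24.35
position: [0.5278, -0.1609, 0.2952]
ee_rot: [0.0, -0.011, 1.0, 0.0]
force: [0.0, -0.7, 0.4]
width: 1.002
finger_force: 0.0
top
px [221. 215.] n 860 mean [0.506 0.156 0.052] zmax 0.06 rect c [505. 156.] size [104.  63.] ang 9.0
scene
px [287. 164.] n 292 mean [0.527 0.155 0.052] zmax 0.059 rect c [526. 158.] size [65. 65.] ang 6.6
t 24.4 grasp [ 0.5278 -0.1609  0.1482] closing 91.29 tilt [-0.      0.0001] w 0.997 ff 0.0 F [-0.3 -0.2 -0. ] q [ 0.47  0.78 -0.43  1.88  0.55  0.6   1.28]
.5275,-.161,.083,91.3 dp [ 0.0003 -0.0001  0.0652] turn -0.0002
.5275,-.161,.093,91.3 dp [ 0.    0.   -0.01] turn -0.0
.4355,-.16,.093,91.3 dp [0.092  0.0031 0.    ] turn -0.0
.4355,-.16,.083,91.3 dp [0.   0.   0.01] turn -0.0
```

View pics/c4.png

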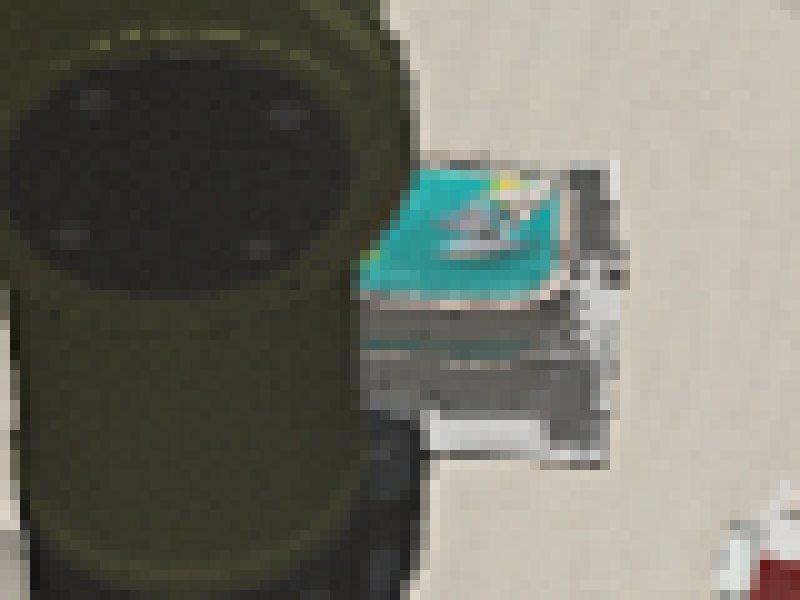

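The crop shows the two tins stacked squarely (lid at about (480,230), lower seam at (450,345)). Now the old jar.

```bash
python3 -m crank '{"dp":[[0,0,0.01],[0,0,0.02],[0,0,0.03],[0,0,0.04],[0,0,0.05],[0,0,0.058],[0,0,0.065],[0,0,0.065],[0,0,0.065],[0,0,0.065]],"turn":[0,0,0,0,0,0,0,0,0,0]}'
python3 -m crank '{"dp":[[0,0,0],[0,0,0],[0,0,0],[0,0,0],[0,0,0],[0,0,0],[0,0,0],[0,0,0],[0,0,-0.003],[0,0,-0.006]],"turn":[0,0,0,0,0,0,0,0,0,0]}' 0.35 15
python3 -m crank '{"dp":[[0,0,-0.001],[0.005,0,-0.002],[0.015,0,-0.002],[0.03,0.001,-0.002],[0.045,0.001,-0.002],[0.06,0.002,-0.002],[0.075,0.002,-0.002],[0.086,0.003,-0.002],[0.092,0.003,-0.002],[0.092,0.003,-0.002]],"turn":[0,0,0,0,0,0,0,0,0,0]}'
python3 go.py .4355,-.16,.083,91.3
```

```text
t: 25.45
position: [0.528, -0.1609, 0.2305]
ee_rot: [0.0, -0.011, 1.0, -0.0]
force: [0.5, 0.6, -0.5]
width: 1.005
finger_force: 0.0
t: 26.45
position: [0.5277, -0.1609, 0.2363]
ee_rot: [-0.0, -0.011, 1.0, 0.0]
force: [0.3, -0.4, -0.9]
width: 0.461
finger_force: 15.0
t: 27.45
position: [0.4346, -0.16, 0.2383]
ee_rot: [-0.001, -0.011, 1.0, -0.0]
force: [-0.1, 1.6, -1.4]
width: 0.456
finger_force: 15.0
t 27.4 grasp [ 0.4344 -0.16    0.0913] closing 91.29 tilt [-0.0016 -0.0002] w 0.456 ff 15.0 F [-0.1  1.6 -1.4] q [ 0.39  0.8  -0.22  2.17  0.72  0.24  1.13]
.4355,-.16,.083,91.3 dp [-0.0011  0.      0.0083] turn -0.0002
```

```bash
python3 -m crank '{"dp":[[0,0,0.002],[0,0,0.004],[0,0,0.006],[0,0,0.0075],[0,0,0.0078],[0,0,0.0078],[0,0,0.0078],[0,0,0.0078],[0,0,0.0078],[0,0,0.0078]],"turn":[0,0,0,0,0,0,0,0,0,0]}'
python3 -m crank '{"dp":[[0,0,0],[0,0,0],[0,0,0],[0,0,0],[0,0,0],[0,0,-0.01],[0,0,-0.025],[0,0,-0.045],[0,0,-0.065],[0,0,-0.083]],"turn":[0,0,0,0,0,0,0,0,0,0]}' 1
python3 go.py .4055,-.3335,.165,91.3 .4055,-.3335,.08,91.3
```

```text
t: 28.45
position: [0.4357, -0.16, 0.2304]
ee_rot: [0.0, -0.011, 1.0, 0.0]
force: [0.8, -0.2, -1.0]
width: 0.462
finger_force: 15.0
t: 29.45
position: [0.4356, -0.16, 0.3143]
ee_rot: [-0.0, -0.011, 1.0, 0.0]
force: [0.5, -0.3, -0.2]
width: 0.998
finger_force: 0.0
t 29.4 grasp [ 0.4356 -0.16    0.1673] closing 91.29 tilt [-0.0001  0.0001] w 0.998 ff 0.0 F [ 0.5 -0.3 -0.2] q [ 0.51  0.67 -0.41  2.12  0.59  0.47  1.24]
.4055,-.3335,.165,91.3 dp [ 0.034  -0.1728  0.0023] turn -0.0001
.4055,-.3335,.08,91.3 dp [0.    0.    0.085] turn -0.0
```

```bash
python3 -m crank '{"dp":[[0.003,-0.015,0],[0.008,-0.04,0],[0.014,-0.07,0],[0.02,-0.1,0],[0.026,-0.13,0],[0.031,-0.155,0],[0.034,-0.17,0],[0.034,-0.1728,0],[0.034,-0.1728,0],[0.034,-0.1728,0]],"turn":[0,0,0,0,0,0,0,0,0,0]}'
python3 - <<'E'
from h import *
for n in("top","scene"):
    p,d=bot.grab_frame(n); W=cloud(n,d);print(n);comps(W,.085,.12,(.35,.6,-.5,-.1),20); cv2.imwrite(f"pics/{n}4.png",p[...,::-1])
E
python3 go.py .4055,-.3335,.08,91.3
```

```text
t: 30.45
position: [0.4061, -0.3322, 0.3134]
ee_rot: [0.0, -0.012, 1.0, 0.0]
force: [-0.6, 1.2, -0.3]
width: 0.999
finger_force: 0.0
top
px [441. 197.] n 244 mean [ 0.548 -0.408  0.103] zmax 0.11 rect c [ 549. -410.] size [40. 40.] ang 77.9
px [411. 222.] n 242 mean [ 0.485 -0.331  0.103] zmax 0.111 rect c [ 486. -332.] size [40. 39.] ang 22.6
px [380. 235.] n 227 mean [ 0.453 -0.253  0.104] zmax 0.11 rect c [ 453. -254.] size [39. 39.] ang 65.3
px [443. 230.] n 29 mean [ 0.466 -0.41   0.099] zmax 0.106 rect c [ 466. -410.] size [ 8. 20.] ang 11.7
px [342. 241.] n 220 mean [ 0.435 -0.158  0.108] zmax 0.113 rect c [ 435. -158.] size [38. 39.] ang 0.3
px [414. 252.] n 154 mean [ 0.41  -0.334  0.105] zmax 0.11 rect c [ 412. -334.] size [27. 37.] ang 0.4
scene
px [228. 234.] n 225 mean [ 0.437 -0.165  0.105] zmax 0.113 rect c [ 436. -162.] size [40. 39.] ang 13.3
px [223. 267.] n 246 mean [ 0.454 -0.259  0.102] zmax 0.109 rect c [ 453. -257.] size [39. 40.] ang 79.6
px [197. 292.] n 188 mean [ 0.413 -0.335  0.101] zmax 0.109 rect c [ 411. -333.] size [27. 42.] ang 13.6
px [227. 299.] n 270 mean [ 0.487 -0.337  0.102] zmax 0.11 rect c [ 486. -335.] size [39. 39.] ang 67.1
px [201. 332.] n 312 mean [ 0.454 -0.425  0.102] zmax 0.108 rect c [ 452. -423.] size [39. 39.] ang 59.6
px [244. 337.] n 303 mean [ 0.55  -0.415  0.102] zmax 0.108 rect c [ 549. -413.] size [39. 40.] ang 42.9
t 30.6 grasp [ 0.4061 -0.3321  0.1665] closing 91.43 tilt [0.0001 0.0007] w 0.999 ff 0.0 F [ 0.6 -0.3 -0.1] q [ 0.9   0.74 -0.5   1.94  0.59  0.61  1.61]
.4055,-.3335,.08,91.3 dp [ 0.0007 -0.0013  0.0865] turn 0.0022
```

```bash
python3 -m crank '{"dp":[[0,0,0.01],[0,0,0.025],[0,0,0.04],[0,0,0.055],[0,0,0.068],[0,0,0.078],[0,0,0.085],[0,0,0.086],[0,0,0.086],[0,0,0.086]],"turn":[0,0,0,0,0,0,0,0,0,0]}'
python3 -m crank '{"dp":[[0,0,0],[0,0,0],[0,0,0],[0,0,0],[0,0,0],[0,0,0],[0,0,0],[0,0,0],[0,0,-0.005],[0,0,-0.015]],"turn":[0,0,0,0,0,0,0,0,0,0]}' 0.35 15
python3 -m crank '{"dp":[[0,0,-0.015],[0,0,-0.03],[0,0,-0.045],[0,0,-0.06],[0,0,-0.075],[0,0,-0.09],[0,0,-0.105],[0,0,-0.115],[0,0,-0.12],[0,0,-0.12]],"turn":[0,0,0,0,0,0,0,0,0,0]}'
python3 go.py .5535,-.157,.21,91.3 .5535,-.157,.09,91.3
```

```text
t: 31.55
position: [0.4059, -0.3336, 0.2278]
ee_rot: [0.0, -0.011, 1.0, -0.0]
force: [1.0, -0.3, -1.0]
width: 0.999
finger_force: 0.0
t: 32.55
position: [0.4054, -0.3333, 0.2423]
ee_rot: [-0.001, -0.011, 1.0, 0.0]
force: [-0.3, -0.0, -1.0]
width: 0.458
finger_force: 15.0
t: 33.55
position: [0.4057, -0.3336, 0.363]
ee_rot: [0.0, -0.011, 1.0, -0.0]
force: [-0.4, 0.3, -2.0]
width: 0.46
finger_force: 15.0
t 33.5 grasp [ 0.4058 -0.3337  0.216 ] closing 91.29 tilt [ 0.0008 -0.0006] w 0.46 ff 15.0 F [-0.4  0.3 -2. ] q [ 0.94  0.67 -0.56  1.9   0.52  0.72  1.67]
.5535,-.157,.21,91.3 dp [-0.1516  0.1733  0.006 ] turn -0.0002
.5535,-.157,.09,91.3 dp [0.   0.   0.12] turn -0.0
```

```bash
python3 -m crank '{"dp":[[-0.006,0.007,0],[-0.02,0.023,0],[-0.038,0.043,0],[-0.058,0.066,0],[-0.078,0.09,0],[-0.098,0.113,0],[-0.118,0.135,0],[-0.135,0.154,0],[-0.147,0.168,0],[-0.1516,0.1733,0]],"turn":[0,0,0,0,0,0,0,0,0,0]}'
python3 -m crank '{"dp":[[0,0,0],[0,0,0],[0,0,0.01],[0,0,0.025],[0,0,0.04],[0,0,0.055],[0,0,0.068],[0,0,0.075],[0,0,0.08],[0,0,0.08]],"turn":[0,0,0,0,0,0,0,0,0,0]}'
python3 go.py .5535,-.157,.0855,91.3
```

```text
t: 34.55
position: [0.5545, -0.1537, 0.3618]
ee_rot: [0.0, -0.013, 1.0, 0.001]
force: [-0.8, -0.3, -1.4]
width: 0.458
finger_force: 15.0
t: 35.55
position: [0.5531, -0.1569, 0.2819]
ee_rot: [-0.0, -0.011, 1.0, 0.0]
force: [0.2, 0.3, -1.4]
width: 0.46
finger_force: 15.0
t 35.5 grasp [ 0.553  -0.1569  0.1349] closing 91.29 tilt [-0.0007  0.0002] w 0.46 ff 15.0 F [ 0.2  0.3 -1.4] q [ 0.46  0.83 -0.45  1.81  0.57  0.63  1.25]
.5535,-.157,.0855,91.3 dp [-0.0005 -0.0001  0.0494] turn -0.0002
```

```bash
python3 -m crank '{"dp":[[0,0,0.008],[0,0,0.018],[0,0,0.027],[0,0,0.034],[0,0,0.04],[0,0,0.044],[0,0,0.047],[0,0,0.049],[0,0,0.0495],[0,0,0.0495]],"turn":[0,0,0,0,0,0,0,0,0,0]}'
python3 -m crank '{"dp":[[0,0,0],[0,0,0],[0,0,0],[0,0,0],[0,0,0],[0,0,-0.01],[0,0,-0.025],[0,0,-0.045],[0,0,-0.065],[0,0,-0.085]],"turn":[0,0,0,0,0,0,0,0,0,0]}' 1
python3 go.py .549,-.4115,.17,91.3 .549,-.4115,.08,91.3
```

```text
t: 36.55
position: [0.5534, -0.1568, 0.233]
ee_rot: [0.0, -0.011, 1.0, 0.0]
force: [0.3, -0.5, -1.1]
width: 0.461
finger_force: 15.0
t: 37.55
position: [0.5532, -0.1568, 0.3194]
ee_rot: [0.0, -0.011, 1.0, 0.0]
force: [1.1, 0.1, 0.8]
width: 0.997
finger_force: 0.0
t 37.5 grasp [ 0.5533 -0.1568  0.1724] closing 91.3 tilt [0.0003 0.    ] w 0.997 ff 0.0 F [1.1 0.1 0.8] q [ 0.48  0.77 -0.49  1.79  0.53  0.71  1.29]
.549,-.4115,.17,91.3 dp [ 0.0101 -0.2546  0.0024] turn 0.0
.549,-.4115,.08,91.3 dp [0.   0.   0.09] turn -0.0
```

```bash
python3 -m crank '{"dp":[[0.001,-0.015,0],[0.002,-0.04,0],[0.003,-0.07,0],[0.004,-0.1,0],[0.006,-0.135,0],[0.007,-0.17,0],[0.008,-0.2,0],[0.009,-0.23,0],[0.01,-0.2466,0],[0.0101,-0.2546,0]],"turn":[0,0,0,0,0,0,0,0,0,0]}'
python3 -m crank '{"dp":[[0,0,0],[0,0,0],[0,0,0.01],[0,0,0.025],[0,0,0.045],[0,0,0.06],[0,0,0.075],[0,0,0.085],[0,0,0.0905],[0,0,0.0905]],"turn":[0,0,0,0,0,0,0,0,0,0]}'
python3 -m crank '{"dp":[[0,0,0],[0,0,0],[0,0,0],[0,0,0],[0,0,0],[0,0,0],[0,0,0],[0,0,0],[0,0,-0.005],[0,0,-0.015]],"turn":[0,0,0,0,0,0,0,0,0,0]}' 0.35 15
python3 -m crank '{"dp":[[0,0,-0.015],[0,0,-0.03],[0,0,-0.045],[0,0,-0.06],[0,0,-0.075],[0,0,-0.09],[0,0,-0.105],[0,0,-0.115],[0,0,-0.12],[0,0,-0.12]],"turn":[0,0,0,0,0,0,0,0,0,0]}'
python3 - <<'E'
from h import *
for n in("top","scene"):
    p,d=bot.grab_frame(n); W=cloud(n,d);print(n);comps(W,.085,.12,(.35,.6,-.5,-.1),20); cv2.imwrite(f"pics/{n}5.png",p[...,::-1])
E
python3 go.py .4955,-.1585,.215,91.3
```

```text
t: 38.55
position: [0.5471, -0.4151, 0.3167]
ee_rot: [-0.001, -0.009, 1.0, -0.001]
force: [-0.3, 0.5, -0.5]
width: 0.998
finger_force: 0.0
t: 39.55
position: [0.5488, -0.4115, 0.2266]
ee_rot: [-0.0, -0.011, 1.0, 0.0]
force: [0.7, -0.0, -0.1]
width: 1.0
finger_force: 0.0
t: 40.55
position: [0.5485, -0.4114, 0.2419]
ee_rot: [-0.001, -0.011, 1.0, 0.001]
force: [0.7, -1.3, -0.4]
width: 0.458
finger_force: 15.0
t: 41.55
position: [0.5491, -0.4117, 0.363]
ee_rot: [0.0, -0.011, 1.0, -0.0]
force: [-0.3, -0.3, -1.6]
width: 0.46
finger_force: 15.0
top
px [341. 195.] n 221 mean [ 0.551 -0.155  0.108] zmax 0.115 rect c [ 552. -156.] size [40. 39.] ang 11.7
px [411. 222.] n 236 mean [ 0.485 -0.331  0.103] zmax 0.11 rect c [ 485. -332.] size [40. 39.] ang 55.0
px [380. 235.] n 229 mean [ 0.453 -0.253  0.104] zmax 0.11 rect c [ 453. -254.] size [40. 39.] ang 45.5
px [447. 236.] n 250 mean [ 0.452 -0.418  0.103] zmax 0.11 rect c [ 452. -420.] size [39. 38.] ang 88.7
px [342. 241.] n 220 mean [ 0.435 -0.157  0.108] zmax 0.116 rect c [ 435. -158.] size [38. 38.] ang 88.9
scene
px [272. 242.] n 230 mean [ 0.554 -0.162  0.105] zmax 0.113 rect c [ 553. -158.] size [39. 39.] ang 64.1
px [200. 332.] n 273 mean [ 0.452 -0.425  0.103] zmax 0.108 rect c [ 451. -423.] size [40. 37.] ang 63.1
t 41.6 grasp [ 0.5486 -0.4114  0.2148] closing 91.3 tilt [-0.0011  0.0006] w 0.454 ff 15.0 F [-0.9 -0.1 -1.2] q [ 0.85  0.87 -0.56  1.39  0.5   1.03  1.78]
.4955,-.1585,.215,91.3 dp [ 4.730e-02  2.541e-01 -2.000e-04] turn 0.0
```

```bash
python3 -m crank '{"dp":[[0.002,0.01,0],[0.006,0.03,0],[0.011,0.06,0],[0.017,0.09,0],[0.023,0.125,0],[0.03,0.16,0],[0.036,0.195,0],[0.042,0.225,0],[0.046,0.245,0],[0.0485,0.2541,0]],"turn":[0,0,0,0,0,0,0,0,0,0]}'
python3 -m crank '{"dp":[[0,0,0],[0,0,0],[0,0,0],[0,0,0],[0,0,0],[0,0,0.005],[0,0,0.01],[0,0,0.015],[0,0,0.015],[0,0,0.015]],"turn":[0,0,0,0,0,0,0,0,0,0]}'
python3 go.py .494,-.1585,.0845,91.3
```

```text
t: 42.65
position: [0.494, -0.1558, 0.3624]
ee_rot: [-0.0, -0.013, 1.0, 0.001]
force: [0.0, 0.0, -0.8]
width: 0.457
finger_force: 15.0
t: 43.65
position: [0.4947, -0.1586, 0.3472]
ee_rot: [-0.0, -0.011, 1.0, 0.0]
force: [-0.0, -0.3, -1.7]
width: 0.456
finger_force: 15.0
t 43.6 grasp [ 0.4946 -0.1586  0.2002] closing 91.31 tilt [-0.0005  0.0002] w 0.456 ff 15.0 F [-0.  -0.3 -1.7] q [ 0.54  0.68 -0.52  1.93  0.53  0.67  1.29]
.494,-.1585,.0845,91.3 dp [6.000e-04 1.000e-04 1.157e-01] turn 0.0001
```

```bash
python3 -m crank '{"dp":[[0.0006,0,0.01],[0.0006,0,0.025],[0.0006,0,0.04],[0.0006,0,0.055],[0.0006,0,0.07],[0.0006,0,0.083],[0.0006,0,0.094],[0.0006,0,0.103],[0.0006,0,0.109],[0.0006,0,0.112]],"turn":[0,0,0,0,0,0,0,0,0,0]}'
python3 -m crank '{"dp":[[0,0,0.002],[0,0,0.003],[0,0,0.0037],[0,0,0.0037],[0,0,0.0037],[0,0,0.0037],[0,0,0.0037],[0,0,0.0037],[0,0,0.0037],[0,0,0.0037]],"turn":[0,0,0,0,0,0,0,0,0,0]}'
python3 -m crank '{"dp":[[0,0,0],[0,0,0],[0,0,0],[0,0,0],[0,0,0],[0,0,-0.01],[0,0,-0.03],[0,0,-0.06],[0,0,-0.1],[0,0,-0.15]],"turn":[0,0,0,0,0,0,0,0,0,0]}' 1
python3 -m crank '{"dp":[[0,0.02,-0.02],[0,0.05,-0.04],[0,0.08,-0.06],[0,0.11,-0.08],[0,0.14,-0.1],[0,0.17,-0.1],[0,0.2,-0.1],[0,0.22,-0.1],[0,0.24,-0.1],[0,0.25,-0.1]],"turn":[0,0,0,0,0,0,0,0,0,0]}'
python3 -m crank '{"dp":[[0,0.03,0],[0,0.07,0],[0,0.11,0],[0,0.15,0],[0,0.19,0],[0,0.23,0],[0,0.27,0],[0,0.31,0],[0,0.34,0],[0,0.36,0]],"turn":[0,0,0,0,0,0,0,0,0,0]}'
python3 - <<'E'
from h import *
for n in("top","scene"):
    p,d=bot.grab_frame(n); W=cloud(n,d);print(n);comps(W,.085,.12,(.35,.6,-.5,-.1),20); cv2.imwrite(f"pics/{n}6.png",p[...,::-1])
    comps(W,.045,.065,(.3,.6,-.05,.4))
E
```

```text
t: 44.65
position: [0.4941, -0.1586, 0.2349]
ee_rot: [-0.0, -0.011, 1.0, 0.0]
force: [0.1, 0.3, -0.3]
width: 0.457
finger_force: 15.0
t: 45.65
position: [0.4941, -0.1587, 0.2317]
ee_rot: [-0.0, -0.011, 1.0, 0.0]
force: [-0.1, -0.8, -0.7]
width: 0.454
finger_force: 15.0
t: 46.65
position: [0.4933, -0.1586, 0.3828]
ee_rot: [-0.001, -0.012, 1.0, 0.001]
force: [0.6, -1.3, 0.5]
width: 1.002
finger_force: 0.0
t: 47.65
position: [0.4878, 0.0931, 0.4825]
ee_rot: [0.0, -0.013, 1.0, 0.0]
force: [-0.1, 0.5, -0.7]
width: 0.999
finger_force: 0.0
t: 48.65
position: [0.4796, 0.4531, 0.4818]
ee_rot: [-0.0, -0.012, 1.0, 0.0]
force: [0.8, -0.1, 0.3]
width: 1.001
finger_force: 0.0
top
px [341. 195.] n 221 mean [ 0.552 -0.155  0.108] zmax 0.113 rect c [ 553. -156.] size [39. 39.] ang 63.7
px [342. 218.] n 220 mean [ 0.493 -0.157  0.108] zmax 0.114 rect c [ 494. -157.] size [39. 39.] ang 48.9
px [411. 222.] n 237 mean [ 0.485 -0.331  0.103] zmax 0.11 rect c [ 486. -332.] size [40. 40.] ang 43.1
px [380. 235.] n 227 mean [ 0.452 -0.253  0.104] zmax 0.112 rect c [ 453. -254.] size [39. 39.] ang 77.1
px [44
[... 541 characters left out ...]
[ 0.496 -0.164  0.105] zmax 0.113 rect c [ 494. -162.] size [40. 38.] ang 12.6
px [272. 241.] n 228 mean [ 0.554 -0.162  0.105] zmax 0.113 rect c [ 553. -159.] size [38. 39.] ang 58.0
px [223. 268.] n 248 mean [ 0.454 -0.259  0.102] zmax 0.109 rect c [ 453. -256.] size [40. 40.] ang 51.8
px [227. 299.] n 271 mean [ 0.487 -0.337  0.102] zmax 0.109 rect c [ 486. -336.] size [39. 39.] ang 60.0
px [201. 332.] n 311 mean [ 0.454 -0.425  0.102] zmax 0.108 rect c [ 452. -423.] size [39. 40.] ang 65.8
px [262. 122.] n 320 mean [0.404 0.32  0.054] zmax 0.062 rect c [403. 322.] size [73. 75.] ang 33.8
px [280. 163.] n 516 mean [0.506 0.154 0.052] zmax 0.058 rect c [506. 154.] size [104.  68.] ang 10.3
```

View pics/scene6.png

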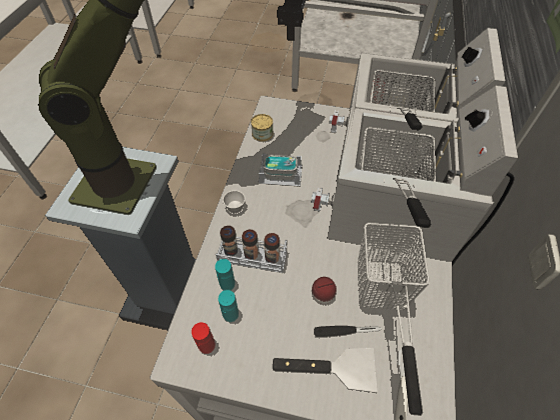

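View pics/top6.png

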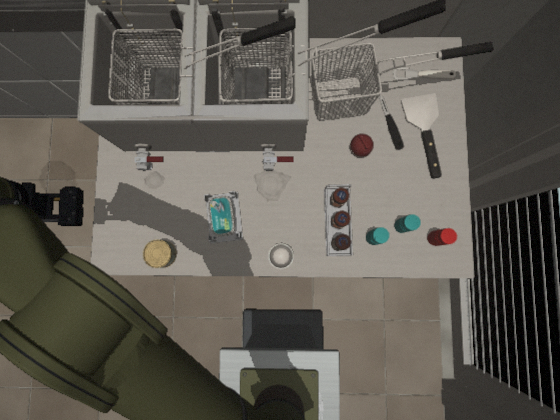

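All three jars stand upright in the rack (scene (228,234), (250,238), (272,241)), with the old one at the front. The tins are stacked in the stacker (top (221,215)), and the bystanders and decoys have not moved.

```bash
python3 -c "
from bench import bot
print(bot.sign_off())"
```

```text
the job is handed in; nothing more can be done
None
```

The job is handed in at about 49 s of the 134 s: the old jar is at the rack's front with both new jars upright behind it, the new tin is squarely under the old one in the stacker, no jar was toppled, and the round tin, dip cup and timer were left where they were.

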